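# Make up two china painters' kits

## Robot

A 6-joint arm with a two-finger parallel gripper is mounted at the origin on a cart in front of the work surface, level with it; the furniture and walls round the work are solid. World frame = base frame: x ahead of the robot, y to its left, z up, the work surface at z = 0. Lengths are in mm, angles in rad, forces in N, time in s.
With the tool pointing down it reaches from about 250 to 775 mm from the base axis. Payload 8.9 kg.
Tool frame: the origin (TCP) lies at the very end of the fingers, on their centre line; the grasp point (between the pads) lies arm.hold_point_z behind it (arm.hold_point_z is the distance from the TCP to the grasp point, in mm); z points along the fingers, y is the line along which they close (so a half turn about z gives the same grasp; the last joint's range is limited). The gripper opens to 85 mm and grips with 20 to 120 N. Pads are 22 mm wide; open, the fingers measure 114 mm over their backs; the gripper's body (76 mm by 85 mm) begins 54 mm behind the grasp point. The pads swing forward as they close: fully open they stand 13 mm farther back than shut.
Start: joints at [1.103, 0.291, -0.153, 1.127, 0, 1.431], TCP at [169.52, 496.877, 231.305] pointing down, gripper open.
Joint ranges: [-2.52, 2.52], [-0.91, 1.74], [-1.3, 1.37], [-1.96, 2.02], [-1.52, 1.47], [-3.14, 3.14]. Speed limits (rad/s): [2.22, 2.22, 2.79, 3.14, 3.14, 3.14].

## Interface

Orientations are given as a unit quaternion [x, y, z, w].
In Python, from cell import arm gives the robot as it stands. The module is installed in compiled form; this text tells all that it offers.
- The arm moves only by the tool arm_command, never from a script. Its argument "plan" is a list that holds one entry, the list of rows, each a list of 7 numbers: the shift along the tool's x, y, z each as a share of 0.025 m, from -1 to 1, then the turn, a rotation vector about the tool's x, y, z each as a share of 2 pi rad, from -1 to 1, then the closure, from -1 (fully open) to 1 (shut), so that 0 is half open. In form: [[[x, y, z, wx, wy, wz, gripper], ...]]. A call has 1 to 8 rows; each row shifts and turns the commanded pose from where the row before left it, along the tool's axes as they then stand; what a row does not reach is not made up. A row lasts 1/8 s, in which the tool goes at most 62.5 mm and 10.7 degrees, less where a joint would pass 70% of its speed; a pose out of reach is approached as far as the arm can. A call with a number of a shift or a turn outside -1 to 1 is refused whole. A call with a gripper value outside its range is refused whole. The fingers move at their own pace and stop on an object; "grip_force" is the grip in N (left out, the last holds). Time passes only in rows, so rows that do not move let the fingers close. It gives the time, the measured TCP pose, the force, the opening and the grip force at its end, in the units of the state.
- arm.get_obs(): the state, without advancing time (a new reading comes with each control period).
- arm.camera(name): name is "scene" or "top" or "wrist"; returns the picture (480x640x3 uint8, blue, green, red); there is no depth.
- arm.get_calibration(name): a dict with "mtx" (3x3 intrinsics, pixels), "k1" (the pictures are not rectified: a ray, as slopes to the right and down, at radius r is drawn at 1 + k1 r^2 times it, then the intrinsics apply), "extrinsics" (4x4, takes a point from camera to world coordinates). Camera axes: x right, y down, z forward; pixel columns grow to the right and rows downward; lengths in mm; the calibration is good to about 2 mm. A picture is of the moment at which its call begins: read the wrist's pose just before it. get_calibration takes no time and is no camera call; for the wrist camera it gives the pose at the moment of the call.
- arm.hand_in(): hands the job in; it is judged then, once.
The state is a dict: "time": time; "joints": joint angles; "joint_vel": joint speeds; "joint_efforts": joint torques, N m; "ee_pos": TCP position; "tcp_rot": TCP orientation; "ft_force": force on the tool from outside, world axes, zero at the start; "moment": the same for the moment, N m; "grip_width": finger opening in mm; "grasp_force": force on a finger pad.
Only numpy, scipy, OpenCV 4.12 (cv2) and the standard library are available. Lean on these libraries where they do the work, as an engineer would, in place of code of your own. Each camera call takes 0.05 s, during which the arm holds its last target. There are 200 camera calls.

## Task

Make up the two china painters' kits: the tray with the teal-banded pattern bowl gets the green and the black paint bowl, and the tray with the pink-flowered pattern bowl gets the white jar, the orange paint bowl (left in the other tray, where it takes up a place) and the loose orange-tipped brush. Stand every paint bowl and the jar in a round recess of its own tray, always keeping them upright, and lay the brush in the notches of that tray's two rests. Leave the green water pot beside the stock undisturbed.

Things in the scene. Friction and masses are not known exactly. Their poses are not given: they have to be found in the camera images.
- kit_teal: Fixed wooden tray 340 x 230, rim 18 high, told by its upturned bowl with teal band (129 wide, top z 66, at x 90). Origin: centre of underside; x from brush end to bowl, y left, z up. Both trays, in mm: two round recesses 78 wide in a board with top at z 14, floors at z 6, centres x -35, y +52 and y -52. A brush is already fixed in this tray's rests.
- kit_flower: The same tray and frame, told by its upturned white bowl with pink flowers (118 wide, top z 63, at x 90). Brush rests (empty here) at x -125, y +60 and -60 mm: blocks 14 thick along y, each with a notch 26 wide, floor z 20, cheeks to z 32. A brush lies across both, along the tray's y, centred at y 0; between the rests is open tray floor at z 6.
- white_jar: White plastic jar with red lid (fixed), 50 mm across, 50 mm high, 130 g. Origin: centre of its underside; z up.
- black_bowl: Small bowl of black paint, 57 mm across the rim, 41 mm across the foot, 25 mm high, 90 g; can be gripped across the rim from outside. Origin: centre of its underside; z up.
- green_bowl: Small bowl of light green paint, 60 mm across the rim, 44 mm across the foot, 25 mm high, 90 g; can be gripped across the rim from outside. Origin: centre of its underside; z up.
- orange_bowl: Small bowl of orange paint, 62 mm across the rim, 44 mm across the foot, 25 mm high, 90 g; can be gripped across the rim from outside. At the start it stands in the right-hand (y -52) recess of the tray with the teal-banded bowl. Origin: centre of its underside; z up.
- orange_brush: Slim red-brown brush with an orange tip, 202 mm long, 9 mm thick, 12 g, lying flat. Origin: on its underside at mid length; own y runs along it, z up. Either end may point either way.
- water_dropper: Bystander: round green glazed water pot, 71 mm across, 71 mm high, on the table beside the stock. Origin: centre of its underside.
Not all that is in view belongs to the job. Leave any blue look-alike of the orange_bowl alone.

How it is judged:
By the outcome, as a careful person would: the job done as asked, in the order asked, and still so for the second after the job is handed in, with the robot touching nothing.
It also fails if it takes over 109 s, if anything falls off the work surface, if the arm or the gripper's body presses on something with over 40 N, if the wrist force passes 120 N, or if a joint passes its speed limit or range.

## Working session

There is one attempt and no reset: what is moved stays moved. The work goes in short steps, Python scripts to look and compute and a tool call to move; the robot and the scene stay as the last step left them, time stands still between calls to the robot, and variables do not carry over. Pictures are saved under pics/ and viewed, at most 14 in all, crops included, and the job is handed in when it is done.

Besides the shell and the picture viewer there is one more tool, called after "Emit:" by a JSON object that holds its "name" and its "arguments". arm_command: Moves the arm, as the interface text tells. Shift numbers are shares of 0.025 m and turn numbers shares of 2 pi rad, none past 1 either way. Its arguments: {"type":"object","properties":{"plan":{"type":"array"},"grip_force":{"type":"number"}},"required":["plan"]}

```bash
mkdir -p pics; ls
python3 - <<'E'
from cell import arm
import cv2,json
o=arm.get_obs();print({k:o[k] for k in o});print(arm.hold_point_z)
for n in("scene","top"):
    cv2.imwrite(f"pics/{n}0.png",arm.camera(n));c=arm.get_calibration(n);print(n,c)
E
```

```text
pics
{'time': 0.0, 'joints': array([ 1.10271877e+00,  2.91266065e-01, -1.54142187e-01,  1.12665951e+00,
       -2.17269187e-05,  1.43151555e+00]), 'joint_vel': array([-4.07230332e-05,  4.45316924e-04,  1.38466696e-03,  1.29256625e-03,
        7.57146464e-04,  1.16942912e-03]), 'joint_efforts': array([-1.00431724e-03, -5.37141895e+01,  3.31365931e+01,  1.59165548e-02,
       -2.60405704e-04,  3.03470827e-06]), 'ee_pos': array([169.32250754, 496.49124417, 230.73375097]), 'tcp_rot': array([ 1.63658820e-01,  9.86516795e-01, -6.09875878e-04, -1.79733702e-04]), 'ft_force': array([ 0.36838054, -0.00766892,  0.62344587]), 'moment': array([-0.00115706, -0.01165913,  0.05163764]), 'grasp_force': 0.0, 'grip_width': 85.22272430792096}
18.700000000000003
scene {'mtx': array([[486.12375166,   0.        , 324.29424536],
       [  0.        , 486.12375166, 238.4393208 ],
       [  0.        ,   0.        ,   1.        ]]), 'k1': -0.0713315436086821, 'extrinsics': array([[ 7.71979490e-01, -4.47524437e-01,  4.51408402e-01,
        -2.55590207e+01],
       [-6.35642073e-01, -5.46421768e-01,  5.45327797e-01,
        -6.25963000e+02],
       [ 2.61186179e-03, -7.07916047e-01, -7.06291758e-01,
         8.50695950e+02],
       [ 0.00000000e+00,  0.00000000e+00,  0.00000000e+00,
         1.00000000e+00]])}
top {'mtx': array([[491.55796764,   0.        , 313.25723935],
       [  0.        , 491.55796764, 242.80881907],
       [  0.        ,   0.        ,   1.        ]]), 'k1': -0.0946980213933765, 'extrinsics': array([[-2.82084652e-02, -9.97220738e-01,  6.89570998e-02,
         4.16777277e+02],
       [-9.99519940e-01,  2.90232012e-02,  1.08417365e-02,
        -1.81774918e+01],
       [-1.28129603e-02, -6.86181675e-02, -9.97560713e-01,
         1.16728205e+03],
       [ 0.00000000e+00,  0.00000000e+00,  0.00000000e+00,
         1.00000000e+00]])}
```

View pics/top0.png

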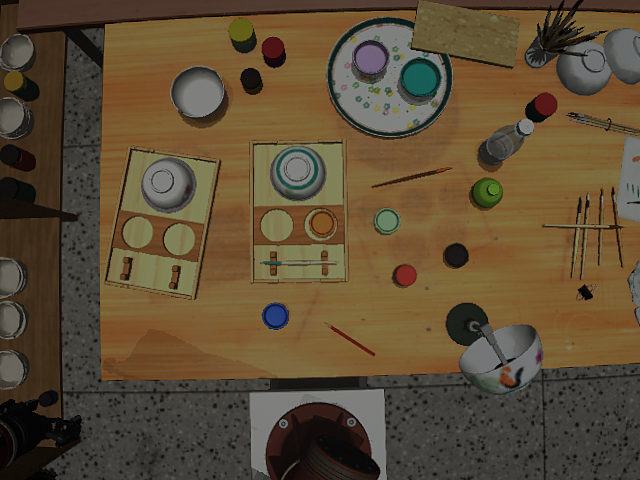

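View pics/scene0.png

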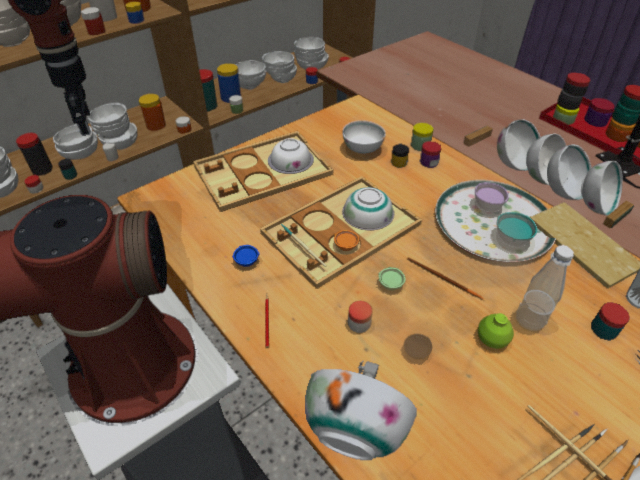

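```bash
cat > h.py <<'E'
import numpy as np, cv2
from cell import arm
def ray(c,px):
    K=c["mtx"]; x=(px[0]-K[0,2])/K[0,0]; y=(px[1]-K[1,2])/K[1,1]
    u,v=x,y
    for _ in range(20):
        s=1+c["k1"]*(u*u+v*v); u,v=x/s,y/s
    E=c["extrinsics"]; return E[:3,3], E[:3,:3]@np.array([u,v,1.])
def onz(c,px,z):
    o,d=ray(c,px); return (o+d*(z-o[2])/d[2])
def cross(ca,pa,cb,pb):
    o1,d1=ray(ca,pa);o2,d2=ray(cb,pb);d1/=np.linalg.norm(d1);d2/=np.linalg.norm(d2)
    t=np.linalg.lstsq(np.c_[d1,-d2],o2-o1,rcond=None)[0]
    a,b=o1+t[0]*d1,o2+t[1]*d2
    return (a+b)/2,np.linalg.norm(a-b)
def proj(c,P):
    E=c["extrinsics"]; p=E[:3,:3].T@(np.asarray(P,float)-E[:3,3]); u=p[:2]/p[2]
    u=u*(1+c["k1"]*(u@u)); return c["mtx"][:2,:2]@u+c["mtx"][:2,2]
T=arm.get_calibration("top");S=arm.get_calibration("scene")
E
python3 - <<'E'
from h import *
t=cv2.imread("pics/top0.png");s=cv2.imread("pics/scene0.png")
a=cv2.resize(t[140:340,320:520],(600,600),interpolation=cv2.INTER_CUBIC)
cv2.imwrite("pics/c1.png",cv2.convertScaleAbs(a,alpha=1.6))
b=cv2.resize(s[230:370,330:530],(800,560),interpolation=cv2.INTER_CUBIC)
cv2.imwrite("pics/c2.png",cv2.convertScaleAbs(b,alpha=1.3))
for n,p,q in(("big bowl",(470,385),(306,410)),("bowl low",(540,345),(410,430)),("pot",(488,184),(497,318))):print(n,cross(T,p,S,q))
hsv=cv2.cvtColor(t,cv2.COLOR_BGR2HSV)
def blobs(lo,hi,roi,z,name):
    m=cv2.inRange(hsv,lo,hi);M=np.zeros_like(m);x0,y0,x1,y1=roi;M[y0:y1,x0:x1]=m[y0:y1,x0:x1]
    c=max(cv2.findContours(M,0,2)[0],key=cv2.contourArea);(x,y),r=cv2.minEnclosingCircle(c)
    print(name,(x,y),r,cv2.contourArea(c),onz(T,(x,y),z).round(1))
blobs((60,40,90),(95,255,255),(370,200,405,240),25,"green")
blobs((0,0,0),(180,255,45),(435,238,475,275),25,"black")
blobs((0,150,60),(8,255,255),(385,255,425,295),50,"jar"); blobs((170,120,60),(180,255,255),(385,255,425,295),50,"jar2")
blobs((5,170,90),(16,255,255),(305,205,338,240),31,"orange")
for p in((372,186),(452,168),(325,322),(375,355)):print(p,onz(T,p,5).round(1))
for n,c in (("teal",[(250,142),(346,141),(347,281),(251,282)]),("flower",[(132,148),(219,159),(194,298),(106,285)])):
  print(n,[onz(T,p,18)[:2].round(0).tolist() for p in c])
E
```

```text
big bowl (array([ 176.06052759, -335.11657552,  109.70108076]), np.float64(3.610354562073249))
bowl low (array([ 262.05139218, -474.01050463,  153.45718873]), np.float64(4.79972090995448))
pot (array([ 614.21563378, -409.45132601,   53.45419063]), np.float64(10.938608219505667))
green (394.5, 228.0) 4.609872341156006 0.5 [ 524.9 -196.4   25. ]
black (456.3395080566406, 254.75926208496094) 12.352950096130371 409.0 [ 458.  -339.1   25. ]
jar (405.5961608886719, 274.8846130371094) 10.596875190734863 324.0 [ 414.9 -213.6   50. ]Traceback (most recent call last):
  File "<stdin>", line 15, in <module>
  File "<stdin>", line 11, in blobs
ValueError: max() iterable argument is empty
```

View pics/c1.png

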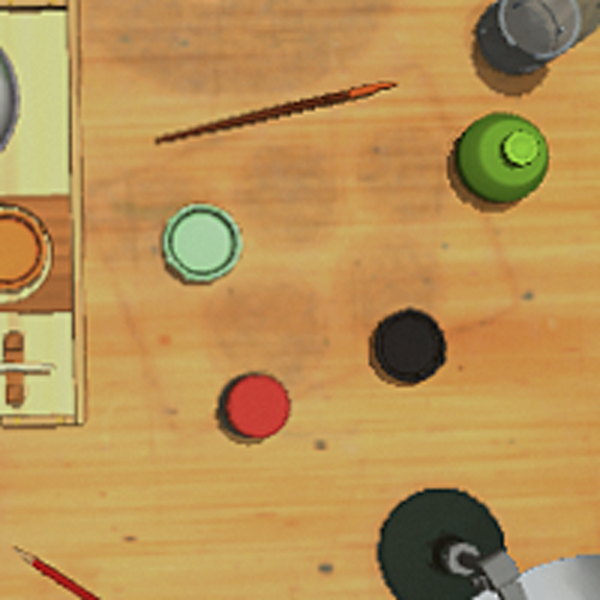

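View pics/c2.png

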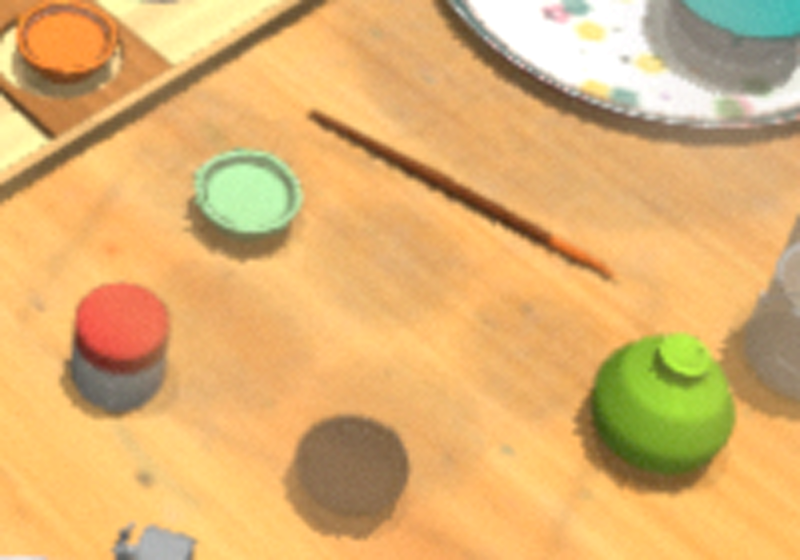

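Candidates. Black: bowl (456,255) versus lamp base disc (467,324), so the bowl. Brush: (412,177) has the orange tip and is about 200 mm long, while the red pencil (350,338) is shorter. Orange: the bowl in the teal tray (321,223), with the blue look-alike at (275,316). Jar: (405,275). Green: the pale bowl (387,221), not the pot (488,192). The crops confirm these choices. Next I'll measure exactly.

Run:
```python
from h import *
t=cv2.imread("pics/top0.png");hsv=cv2.cvtColor(t,cv2.COLOR_BGR2HSV)
for p in((387,221),(321,220),(137,232),(158,236),(277,225),(298,225),(290,220)):print(p,hsv[p[1],p[0]])
def blob(lo,hi,roi,z,name):
    x0,y0,x1,y1=roi;m=cv2.inRange(hsv[y0:y1,x0:x1],lo,hi)
    cs=cv2.findContours(m,0,2)[0]
    if not cs:print(name,"none");return
    c=max(cs,key=cv2.contourArea)+np.array([x0,y0])
    (x,y),r=cv2.minEnclosingCircle(cv2.convexHull(c));M=cv2.moments(cv2.convexHull(c));
    q=(M["m10"]/M["m00"],M["m01"]/M["m00"])
    print(name,(round(x,1),round(y,1)),round(r,1),np.round(q,1),onz(T,q,z).round(1));return onz(T,q,z)[:2]
blob((55,35,70),(100,255,255),(370,205,405,237),25,"green")
blob((0,150,80),(14,255,255),(305,205,338,240),31,"orange")
L=blob((18,40,90),(40,255,255),(119,213,156,251),10,"flL");R=blob((18,40,90),(40,255,255),(162,220,198,258),10,"flR")
blob((18,40,90),(40,255,255),(258,207,296,243),10,"teL")
for p in((372,186),(452,168)):print(p,onz(T,p,5).round(1))
for n,c in (("teal",[(250,142),(346,141),(347,281),(251,282)]),("flower",[(132,148),(219,159),(194,298),(106,285)])):
  P=np.array([onz(T,p,18)[:2] for p in c]);print(n,P.round(0).tolist(),P.mean(0).round(1)); 
  d=P[0]+P[1]-P[2]-P[3];e=P[0]+P[3]-P[1]-P[2];print(np.degrees(np.arctan2(d[1],d[0])),np.degrees(np.arctan2(-e[0],e[1])),np.linalg.norm(d)/2,np.linalg.norm(e)/2)
print(np.degrees(np.arctan2(-(L-R)[0],(L-R)[1])),np.linalg.norm(L-R))
```

```text
(387, 221) [ 56  55 130]
(321, 220) [ 16 182 126]
(137, 232) [ 24  97 126]
(158, 236) [ 14 164 106]
(277, 225) [ 24  98 128]
(298, 225) [ 13 169 110]
(290, 220) [ 32  82 133]
green (386.7, 220.5) 12.6 [386.9 220.5] [ 543.1 -179.3   25. ]
orange (321.3, 216.3) 19.3 [321.5 218.6] [551.3 -26.7  31. ]
flL (138.0, 232.0) 15.8 [137.7 232. ] [535.1 415.6  10. ]
flR (179.5, 239.0) 16.3 [179.4 238.8] [515.7 313.6  10. ]
teL (276.8, 225.2) 16.5 [276.5 225.2] [541.2  80.3  10. ]
(372, 186) [ 629.2 -149.8    5. ]
(452, 168) [ 668.1 -345.     5. ]
teal [[743.0, 139.0], [737.0, -91.0], [405.0, -82.0], [409.0, 143.0]] [573.3  27.2]
-1.069322277449465 -1.1376884353906909 333.37522986463176 227.0155458332102
flower [[740.0, 428.0], [704.0, 214.0], [374.0, 278.0], [410.0, 492.0]] [556.9 352.9]
-10.950455982460205 -9.474389409771256 335.73625260598845 216.57605204858666
-10.778638316190086 103.87972243656966
```

```bash
cat >> h.py <<'E'
def go(x,y,z,yaw=None):
    """tool-frame shares from the present pose to world TCP x,y,z, tool y at yaw deg (mod 180); turn is to be made first"""
    o=arm.get_obs();p=o["ee_pos"];qx,qy=o["tcp_rot"][:2];cur=np.degrees(2*np.arctan2(qy,qx))-90
    d=0 if yaw is None else (yaw-cur+90)%180-90
    f=np.radians(cur+d);Y=np.array([np.cos(f),np.sin(f)]);X=np.array([-Y[1],Y[0]])
    D=np.array([x,y])-p[:2];s=np.array([D@X,D@Y,p[2]-z])/25
    print("t",round(o["time"],2),"pos",p.round(1),"yaw",round(cur,1),"grip",round(o["grip_width"],1),"turn",round(-d/360,4),"shares",s.round(2),"n",round(np.abs(s).max(),1))
E
python3 - <<'E'
from h import *
go(530,-150,170,88.9)
E
```

```text
t 0.1 pos [169.3 496.5 230.8] yaw 71.2 grip 85.5 turn -0.0493 shares [-14.92 -25.58   2.43] n 25.6
```

Emit:
{"name": "arm_command", "arguments": {"plan": [[[0, 0, 0.2, 0, 0, -0.0165, -1], [0, 0, 0.2, 0, 0, -0.0165, -1], [0, 0, 0.2, 0, 0, -0.0165, -1], [-0.575, -0.985, 0.07, 0, 0, 0, -1], [-0.575, -0.985, 0.07, 0, 0, 0, -1], [-0.575, -0.985, 0.07, 0, 0, 0, -1], [-0.575, -0.985, 0.07, 0, 0, 0, -1], [-0.575, -0.985, 0.07, 0, 0, 0, -1]]], "grip_force": 40}}

```text
time: 1.1
ee_pos: [239.4, 371.5, 207.3]
tcp_rot: [0.009, 1.0, -0.0, -0.0]
ft_force: [-0.4, -0.2, 0.3]
grip_width: 85.5
grasp_force: 0.0
```

Emit:
{"name": "arm_command", "arguments": {"plan": [[[-0.575, -0.985, 0.07, 0, 0, 0, -1], [-0.575, -0.985, 0.07, 0, 0, 0, -1], [-0.575, -0.985, 0.07, 0, 0, 0, -1], [-0.575, -0.985, 0.07, 0, 0, 0, -1], [-0.575, -0.985, 0.07, 0, 0, 0, -1], [-0.575, -0.985, 0.07, 0, 0, 0, -1], [-0.575, -0.985, 0.07, 0, 0, 0, -1], [-0.575, -0.985, 0.07, 0, 0, 0, -1]]]}}

```text
time: 2.1
ee_pos: [350.9, 172.6, 193.4]
tcp_rot: [0.009, 1.0, -0.0, -0.0]
ft_force: [0.0, -0.2, -0.7]
grip_width: 85.5
grasp_force: 0.0
```

Emit:
{"name": "arm_command", "arguments": {"plan": [[[-0.575, -0.985, 0.07, 0, 0, 0, -1], [-0.575, -0.985, 0.07, 0, 0, 0, -1], [-0.575, -0.985, 0.07, 0, 0, 0, -1], [-0.575, -0.985, 0.07, 0, 0, 0, -1], [-0.575, -0.985, 0.07, 0, 0, 0, -1], [-0.575, -0.985, 0.07, 0, 0, 0, -1], [-0.575, -0.985, 0.07, 0, 0, 0, -1], [-0.575, -0.985, 0.07, 0, 0, 0, -1]]]}}

```text
time: 3.1
ee_pos: [462.3, -26.4, 179.3]
tcp_rot: [0.009, 1.0, 0.0, -0.0]
ft_force: [0.1, -0.5, -1.1]
grip_width: 86.2
grasp_force: 0.0
```

Run:
```python
from h import *
go(543,-179,60,88.9)
W=arm.get_calibration("wrist");im=arm.camera("wrist");cv2.imwrite("pics/w1.png",im);np.savez("w1.npz",**W)
print(arm.get_calibration("wrist")["extrinsics"].round(2).tolist(),proj(W,(543,-179,25)),proj(W,(539,-24,31)))
```

```text
t 3.1 pos [462.3 -26.4 179.3] yaw 89.0 grip 86.2 turn 0.0002 shares [-3.34 -6.04  4.77] n 6.0
[[0.02, 0.96, 0.28, 394.34], [1.0, -0.02, -0.01, -26.6], [-0.0, 0.28, -0.96, 321.35], [0.0, 0.0, 0.0, 1.0]] [144.82960969 314.52236199] [326.42973151 311.63417179]
```

View pics/w1.png

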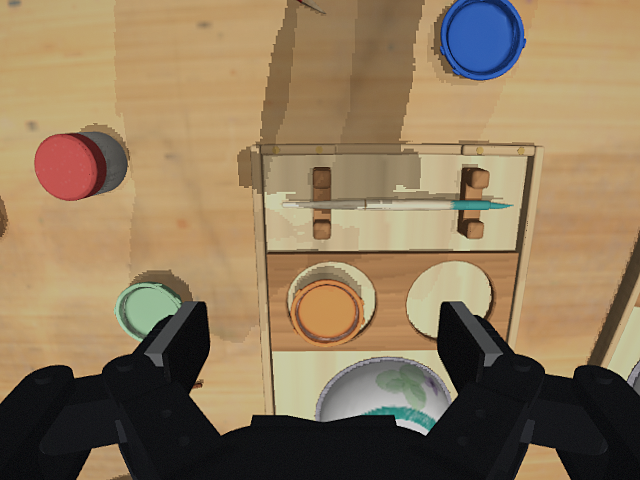

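Wrist view: green bowl near (150,311), orange bowl at (328,313) in the right recess, empty left recess at (451,300), jar lid at (70,166).

Run:
```python
from h import *
W=dict(np.load("w1.npz"));im=cv2.imread("pics/w1.png");hsv=cv2.cvtColor(im,cv2.COLOR_BGR2HSV)
for n,lo,hi,roi in(("or",(5,150,100),(15,255,255),(280,275,375,350)),("gr",(45,30,90),(90,255,255),(100,270,200,350)),("lid",(0,130,80),(6,255,255),(20,120,110,210))):
    x0,y0,x1,y1=roi;m=cv2.inRange(hsv[y0:y1,x0:x1],lo,hi);c=max(cv2.findContours(m,0,2)[0],key=cv2.contourArea)
    x,y,w,h=cv2.boundingRect(c);print(n,x+x0,y+y0,w,h)
print("green",onz(W,(150,311),25).round(1),"orange",onz(W,(328,312),31).round(1),"recL",onz(W,(450.5,301),10).round(1),"recR",onz(W,(332,303),10).round(1),"jar",onz(W,(70,166),50).round(1))
```

```text
or 290 280 75 65
gr 114 283 67 59
lid 35 134 63 67
green [ 539.7 -173.9   25. ] orange [539.4 -22.7  31. ] recL [541.9  85.3  10. ] recR [541.3 -19.   10. ] jar [ 414.1 -204.5   50. ]
```

Run:
```python
from h import *
s=cv2.imread("pics/scene0.png");hsv=cv2.cvtColor(s,cv2.COLOR_BGR2HSV)
def b(n,lo,hi,roi,z):
    x0,y0,x1,y1=roi;m=cv2.inRange(hsv[y0:y1,x0:x1],lo,hi);c=max(cv2.findContours(m,0,2)[0],key=cv2.contourArea)+np.array([x0,y0])
    P=np.array([onz(S,p[0],z)[:2] for p in c]);(cx,cy),r=cv2.minEnclosingCircle(P.astype(np.float32));print(n,cx,cy,r)
b("green",(50,40,60),(90,255,255),(375,265,410,292),25)
b("jar",(0,140,80),(7,255,255),(345,295,376,322),50)
t=cv2.imread("pics/top0.png");hsv=cv2.cvtColor(t,cv2.COLOR_BGR2HSV);S=T
b("greenT",(45,40,70),(100,255,255),(370,205,405,237),25)
b("jarT",(0,150,60),(8,255,255),(385,255,425,295),50)
```

```text
green 536.523681640625 -179.15745544433594 27.427675247192383
jar 408.4725646972656 -214.0719757080078 26.513341903686523
greenT 543.483642578125 -178.7384033203125 30.118085861206055
jarT 415.04547119140625 -213.66490173339844 24.179553985595703
```

Emit:
{"name": "arm_command", "arguments": {"plan": [[[-0.45, -0.87, 0.35, 0, 0, 0, -1], [-0.45, -0.87, 0.35, 0, 0, 0, -1], [-0.45, -0.87, 0.35, 0, 0, 0, -1], [-0.45, -0.87, 0.35, 0, 0, 0, -1], [-0.45, -0.87, 0.4, 0, 0, 0, -1], [-0.45, -0.87, 0.4, 0, 0, 0, -1], [-0.45, -0.87, 0.4, 0, 0, 0, -1], [0, 0, 0.5, 0, 0, 0, -1]]]}}

```text
time: 4.15
ee_pos: [539.0, -181.1, 101.1]
tcp_rot: [0.01, 1.0, -0.0, 0.0]
ft_force: [-0.3, -0.5, 0.3]
grip_width: 85.7
grasp_force: 0.0
```

```bash
python3 -c "
from h import *
go(541,-178.5,8,88.9)"
```

```text
t 4.15 pos [ 539.  -181.1  101.1] yaw 88.9 grip 85.7 turn -0.0001 shares [-0.08  0.1   3.73] n 3.7
```

Emit:
{"name": "arm_command", "arguments": {"plan": [[[-0.05, 0.1, 0.9, 0, 0, 0, -1], [0, 0, 0.9, 0, 0, 0, -1], [0, 0, 0.9, 0, 0, 0, -1], [0, 0, 0.7, 0, 0, 0, -1], [0, 0, 0.3, 0, 0, 0, -1], [0, 0, 0, 0, 0, 0, 0.5], [0, 0, 0, 0, 0, 0, 0.5], [0, 0, 0, 0, 0, 0, 0.5]]]}}

```text
time: 5.15
ee_pos: [539.8, -176.6, 10.6]
tcp_rot: [0.009, 1.0, -0.0, 0.0]
ft_force: [-2.9, 1.7, 6.2]
grip_width: 57.1
grasp_force: 41.9
```

Emit:
{"name": "arm_command", "arguments": {"plan": [[[0, 0, 0, 0, 0, 0, 0.5], [0, 0, 0, 0, 0, 0, 0.5], [0, 0, 0, 0, 0, 0, 0.5]]]}}

```text
time: 5.52
ee_pos: [539.8, -176.7, 10.7]
tcp_rot: [0.009, 1.0, -0.0, 0.001]
ft_force: [-2.7, 1.9, 5.7]
grip_width: 57.1
grasp_force: 41.9
```

Emit:
{"name": "arm_command", "arguments": {"plan": [[[0, 0, -0.2, 0, 0, 0, 0.5], [0, 0, -0.5, 0, 0, 0, 0.5], [0, 0, -0.8, 0, 0, 0, 0.5], [0, 0, -0.8, 0, 0, 0, 0.5], [0, 0, -0.8, 0, 0, 0, 0.5], [0, 0, -0.8, 0, 0, 0, 0.5]]]}}

```text
time: 6.28
ee_pos: [539.8, -176.8, 108.8]
tcp_rot: [0.009, 1.0, -0.0, 0.001]
ft_force: [0.6, 0.6, 0.0]
grip_width: 57.3
grasp_force: 42.7
```

```bash
python3 -c "
from h import *
go(541,80.5,30,88.9)
cv2.imwrite('pics/w2.png',arm.camera('wrist'))"
```

```text
t 6.28 pos [ 539.8 -176.8  108.8] yaw 89.0 grip 57.3 turn 0.0002 shares [ 0.15 10.29  3.15] n 10.3
```

View pics/w2.png

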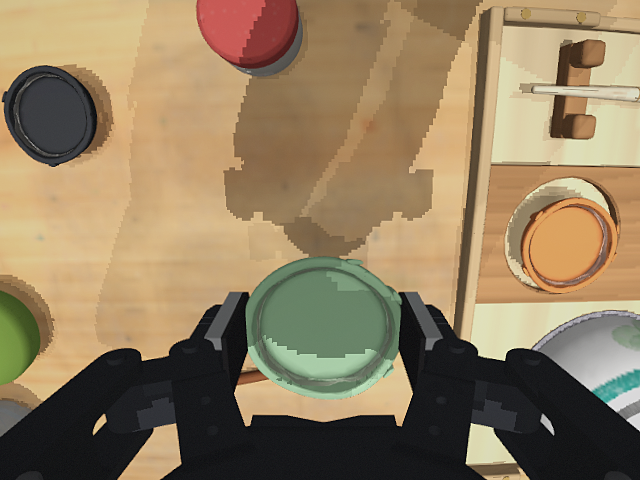

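The green bowl is held level between the pads. I'll carry it to the left recess of the teal tray.

Emit:
{"name": "arm_command", "arguments": {"plan": [[[0.03, 0.5, 0, 0, 0, 0, 0.5], [0.03, 0.98, 0, 0, 0, 0, 0.5], [0.03, 0.98, 0, 0, 0, 0, 0.5], [0.03, 0.98, 0, 0, 0, 0, 0.5], [0.03, 0.98, 0, 0, 0, 0, 0.5], [0, 0.98, 0, 0, 0, 0, 0.5], [0, 0.98, 0, 0, 0, 0, 0.5], [0, 0.98, 0, 0, 0, 0, 0.5]]]}}

```text
time: 7.32
ee_pos: [538.0, 9.0, 106.2]
tcp_rot: [0.009, 1.0, 0.0, -0.001]
ft_force: [0.0, 0.8, 0.4]
grip_width: 57.1
grasp_force: 42.7
```

Emit:
{"name": "arm_command", "arguments": {"plan": [[[0, 0.98, 0.3, 0, 0, 0, 0.5], [0, 0.98, 0.5, 0, 0, 0, 0.5], [0, 0.7, 0.5, 0, 0, 0, 0.5], [0, 0.25, 0.5, 0, 0, 0, 0.5], [0, 0, 0.3, 0, 0, 0, 0.5], [0, 0, 0.1, 0, 0, 0, 0.5], [0, 0, 0, 0, 0, 0, 0.5]]]}}

```text
time: 8.2
ee_pos: [540.4, 79.5, 52.1]
tcp_rot: [0.009, 1.0, -0.0, 0.0]
ft_force: [-0.4, 0.1, -0.7]
grip_width: 57.6
grasp_force: 42.7
```

```bash
python3 -c "
from h import *
go(541,80.5,18,88.9)
W=arm.get_calibration('wrist');np.savez('w3.npz',**W)
cv2.imwrite('pics/w3.png',arm.camera('wrist'))
o=W;print([proj(W,(541,y,10)).round() for y in(80,-24)])"
```

```text
t 8.2 pos [540.4  79.5  52.1] yaw 88.9 grip 57.6 turn 0.0001 shares [-0.02  0.04  1.36] n 1.4
[array([322., 271.]), array([121., 274.])]
```

View pics/w3.png

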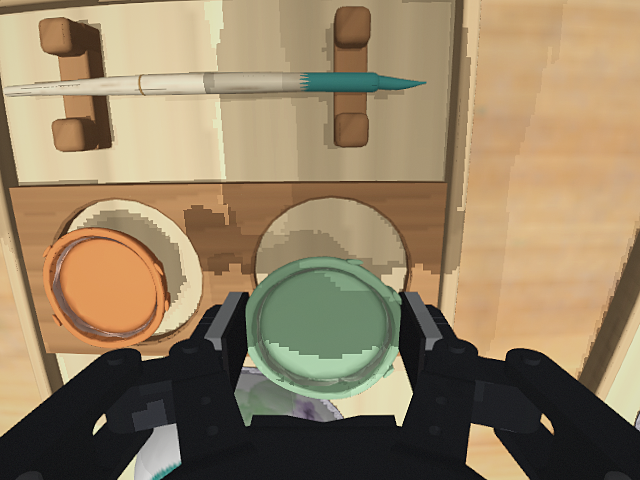

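Recess ring is centred at about (331,272), and the bowl is 2–4 mm to the right-hand side of it. I'll shift a little and lower it.

Emit:
{"name": "arm_command", "arguments": {"plan": [[[0, 0.1, 0.4, 0, 0, 0, 0.5], [0, 0, 0.5, 0, 0, 0, 0.5], [0, 0, 0.3, 0, 0, 0, 0.5], [0, 0, 0.18, 0, 0, 0, 0.5], [0, 0, 0.03, 0, 0, 0, 0.5]]]}}

```text
time: 8.88
ee_pos: [539.9, 82.6, 16.6]
tcp_rot: [0.009, 1.0, -0.0, -0.0]
ft_force: [-3.3, -0.3, 6.6]
grip_width: 56.9
grasp_force: 43.3
```

Emit:
{"name": "arm_command", "arguments": {"plan": [[[0, 0, 0, 0, 0, 0, -0.7], [0, 0, 0, 0, 0, 0, -0.7], [0, 0, 0, 0, 0, 0, -0.7], [0, 0, -0.4, 0, 0, 0, -0.7], [0, 0, -0.9, 0, 0, 0, -0.7], [0, 0, -0.9, 0, 0, 0, -1], [0, -0.2, -0.9, 0, 0, 0, -1], [0, -0.6, -0.7, 0, 0, 0, -1]]]}}

```text
time: 9.88
ee_pos: [540.4, 62.8, 113.6]
tcp_rot: [0.008, 1.0, 0.0, 0.001]
ft_force: [0.9, -0.2, -0.5]
grip_width: 85.3
grasp_force: 0.0
```

```bash
python3 -c "
from h import *
go(540,-25.5,16,88.9)
W=arm.get_calibration('wrist');np.savez('w4.npz',**W)
cv2.imwrite('pics/w4.png',arm.camera('wrist'))"
```

```text
t 9.88 pos [540.4  62.8 113.6] yaw 89.0 grip 85.3 turn 0.0004 shares [-0.05 -3.53  3.9 ] n 3.9
```

View pics/w4.png

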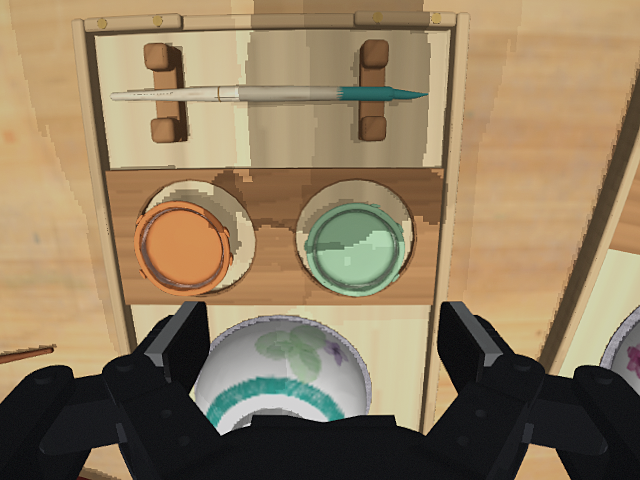

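Green stands in the left recess at (356,250). The orange bowl is at (183,248). I'll calibrate the wrist bias on the green bowl, whose position I now know.

```bash
python3 -c "
from h import *
W=dict(np.load('w4.npz'))
print(onz(W,(356,250),31),onz(W,(183,248),31))"
```

```text
[543.39208227  83.59907284  31.        ] [540.35429155 -21.53176114  31.        ]
```

Emit:
{"name": "arm_command", "arguments": {"plan": [[[0, -0.9, 0.2, 0, 0, 0, -1], [0, -0.95, 0.3, 0, 0, 0, -1], [0, -0.95, 0.4, 0, 0, 0, -1], [0.03, -0.6, 0.6, 0, 0, 0, -1], [0, 0, 0.8, 0, 0, 0, -1], [0, 0, 0.8, 0, 0, 0, -1], [0, 0, 0.6, 0, 0, 0, -1], [0, 0, 0.15, 0, 0, 0, -1]]]}}

```text
time: 10.92
ee_pos: [537.0, -22.1, 14.5]
tcp_rot: [0.009, 1.0, 0.0, -0.001]
ft_force: [-0.8, -0.8, 0.2]
grip_width: 85.2
grasp_force: 0.0
```

Emit:
{"name": "arm_command", "arguments": {"plan": [[[0, 0, 0, 0, 0, 0, 0.5], [0, 0, 0, 0, 0, 0, 0.5], [0, 0, 0, 0, 0, 0, 0.5], [0, 0, 0, 0, 0, 0, 0.5], [0, 0, 0, 0, 0, 0, 0.5], [0, 0, -0.2, 0, 0, 0, 0.5]]]}}

```text
time: 11.68
ee_pos: [537.9, -22.3, 21.2]
tcp_rot: [0.009, 1.0, -0.0, 0.0]
ft_force: [0.6, -0.2, -1.1]
grip_width: 57.2
grasp_force: 42.7
```

```bash
python3 -c "
from h import *
go(516.5,313,110,79.1)"
```

```text
t 11.68 pos [537.9 -22.3  21.2] yaw 89.0 grip 57.2 turn 0.0275 shares [ 3.38 13.01 -3.55] n 13.0
```

Emit:
{"name": "arm_command", "arguments": {"plan": [[[0, 0, -0.5, 0, 0, 0, 0.5], [0, 0, -0.8, 0, 0, 0, 0.5], [0, 0, -0.8, 0, 0, 0.009, 0.5], [0, 0, -0.8, 0, 0, 0.0095, 0.5], [0, 0, -0.6, 0, 0, 0.009, 0.5], [0.1, 0.5, 0, 0, 0, 0, 0.5], [0.19, 0.96, 0, 0, 0, 0, 0.5], [0.19, 0.96, 0, 0, 0, 0, 0.5]]]}}

```text
time: 12.68
ee_pos: [536.9, 40.7, 107.7]
tcp_rot: [0.094, 0.996, 0.0, -0.0]
ft_force: [0.3, 0.5, -1.1]
grip_width: 57.6
grasp_force: 42.8
```

Emit:
{"name": "arm_command", "arguments": {"plan": [[[0.19, 0.96, 0, 0, 0, 0, 0.5], [0.19, 0.96, 0, 0, 0, 0, 0.5], [0.19, 0.96, 0, 0, 0, 0, 0.5], [0.19, 0.96, 0, 0, 0, 0, 0.5], [0.19, 0.96, 0, 0, 0, 0, 0.5], [0.19, 0.96, 0, 0, 0, 0, 0.5], [0.19, 0.96, 0, 0, 0, 0, 0.5], [0.19, 0.96, 0, 0, 0, 0, 0.5]]]}}

```text
time: 13.68
ee_pos: [535.6, 236.5, 107.5]
tcp_rot: [0.094, 0.996, -0.0, -0.0]
ft_force: [0.6, -0.2, -0.4]
grip_width: 57.4
grasp_force: 42.8
```

Emit:
{"name": "arm_command", "arguments": {"plan": [[[0.19, 0.96, 0, 0, 0, 0, 0.5], [0.19, 0.96, 0, 0, 0, 0, 0.5], [0.19, 0.96, 0, 0, 0, 0, 0.5], [0.19, 0.8, 0, 0, 0, 0, 0.5], [0, 0.3, 0.2, 0, 0, 0, 0.5], [0, 0, 0.2, 0, 0, 0, 0.5]]]}}

```text
time: 14.42
ee_pos: [536.6, 336.5, 97.4]
tcp_rot: [0.095, 0.995, -0.0, -0.0]
ft_force: [0.4, -0.9, -0.9]
grip_width: 57.2
grasp_force: 42.8
```

```bash
python3 -c "
from h import *
go(535,418,18,79.1)
W=arm.get_calibration('wrist');np.savez('w5.npz',**W)
cv2.imwrite('pics/w5.png',arm.camera('wrist'))"
```

```text
t 14.43 pos [536.6 336.5  97.4] yaw 79.1 grip 57.2 turn 0.0 shares [0.68 3.19 3.18] n 3.2
```

View pics/w5.png

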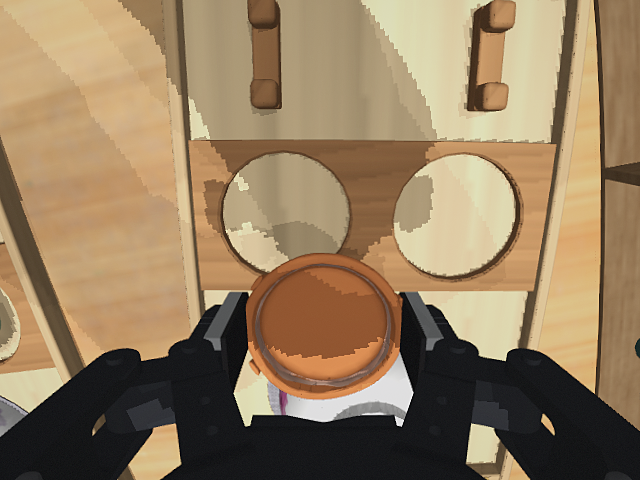

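Wrist view: the flower tray's recess centres are at about (286,215) and (457,217), its rests at (265,53) and (492,55), and the bowl is held level.

```bash
python3 -c "
from h import *
W=dict(np.load('w5.npz'))
R=onz(W,(286,215.5),12);L=onz(W,(457,217),12);print(R,L,np.degrees(np.arctan2(-(L-R)[0],(L-R)[1])),np.linalg.norm(L-R))
for p in((263,13),(266,94),(497,15),(496,96)):print(onz(W,p,32))
go(L[0],L[1]-1,18,79.1)"
```

```text
[514.54739573 319.19669579  12.        ] [534.79398456 419.99304602  12.        ] -11.357650196078499 102.80967161969002
[409.51413026 332.19134274  32.        ]
[446.99234776 325.34422109  32.        ]
[430.60524171 445.27377215  32.        ]
[469.17723924 440.75566461  32.        ]
t 14.47 pos [536.2 335.8  96.7] yaw 79.1 grip 57.4 turn -0.0001 shares [0.68 3.26 3.15] n 3.3
```

Emit:
{"name": "arm_command", "arguments": {"plan": [[[0.15, 0.7, 0, 0, 0, 0, 0.5], [0.2, 0.95, 0.2, 0, 0, 0, 0.5], [0.2, 0.9, 0.3, 0, 0, 0, 0.5], [0.13, 0.65, 0.5, 0, 0, 0, 0.5], [0, 0, 0.8, 0, 0, 0, 0.5], [0, 0, 0.8, 0, 0, 0, 0.5], [0, 0, 0.4, 0, 0, 0, 0.5], [0, 0, 0.17, 0, 0, 0, 0.5]]]}}

```text
time: 15.48
ee_pos: [534.8, 418.0, 18.0]
tcp_rot: [0.095, 0.995, -0.0, -0.0]
ft_force: [0.3, 0.1, -0.7]
grip_width: 57.1
grasp_force: 42.9
```

```bash
python3 -c "
from h import *
go(534,419,16,79.1);print(arm.get_obs()['ft_force'])"
```

```text
t 15.47 pos [534.8 418.   18. ] yaw 79.1 grip 57.1 turn -0.0001 shares [0.04 0.03 0.08] n 0.1
[ 0.25580823  0.1068936  -0.6893408 ]
```

Emit:
{"name": "arm_command", "arguments": {"plan": [[[0, 0, 0.06, 0, 0, 0, 0.5], [0, 0, 0, 0, 0, 0, -0.7], [0, 0, 0, 0, 0, 0, -0.7], [0, 0, 0, 0, 0, 0, -0.7], [0, 0, -0.4, 0, 0, 0, -0.7], [0, 0, -0.9, 0, 0, -0.009, -0.7], [0, 0, -0.9, 0, 0, -0.009, -1], [0, 0, -0.95, 0, 0, -0.0095, -1]]]}}

```text
time: 16.48
ee_pos: [535.2, 418.1, 97.6]
tcp_rot: [0.008, 1.0, 0.0, 0.0]
ft_force: [0.4, -0.3, -0.3]
grip_width: 85.3
grasp_force: 0.0
```

```bash
python3 -c "
from h import *
go(456,-337,100,88.9)
cv2.imwrite('pics/w6.png',arm.camera('wrist'))"
```

```text
t 16.48 pos [535.2 418.1  97.6] yaw 89.1 grip 85.3 turn 0.0005 shares [  2.59 -30.26  -0.1 ] n 30.3
```

View pics/w6.png

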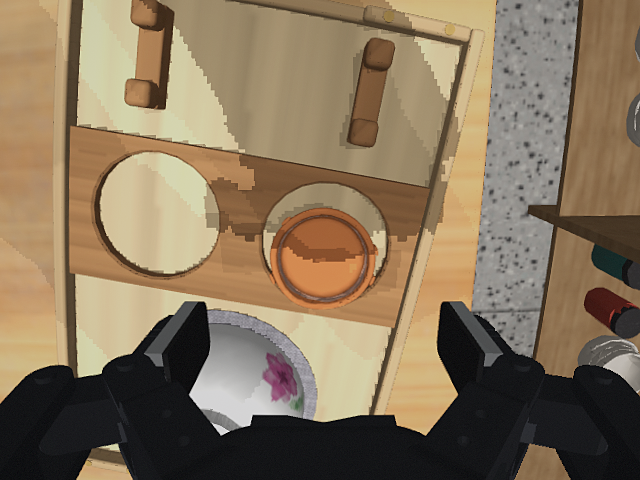

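Orange stands in the left recess at (323,257). Next is the black bowl.

Emit:
{"name": "arm_command", "arguments": {"plan": [[[0.085, -0.5, -0.3, 0, 0, 0, -1], [0.085, -0.99, 0, 0, 0, 0, -1], [0.085, -0.99, 0, 0, 0, 0, -1], [0.085, -0.99, 0, 0, 0, 0, -1], [0.085, -0.99, 0, 0, 0, 0, -1], [0.085, -0.99, 0, 0, 0, 0, -1], [0.085, -0.99, 0, 0, 0, 0, -1], [0.085, -0.99, 0, 0, 0, 0, -1]]]}}

```text
time: 17.52
ee_pos: [513.8, 231.0, 103.1]
tcp_rot: [0.01, 1.0, -0.0, -0.001]
ft_force: [0.3, -0.7, 0.8]
grip_width: 85.6
grasp_force: 0.0
```

Emit:
{"name": "arm_command", "arguments": {"plan": [[[0.085, -0.99, 0, 0, 0, 0, -1], [0.085, -0.99, 0, 0, 0, 0, -1], [0.085, -0.99, 0, 0, 0, 0, -1], [0.085, -0.99, 0, 0, 0, 0, -1], [0.085, -0.99, 0, 0, 0, 0, -1], [0.085, -0.99, 0, 0, 0, 0, -1], [0.085, -0.99, 0, 0, 0, 0, -1], [0.085, -0.99, 0, 0, 0, 0, -1]]]}}

```text
time: 18.52
ee_pos: [493.0, 33.8, 103.2]
tcp_rot: [0.01, 1.0, -0.0, -0.001]
ft_force: [1.0, -0.3, -0.6]
grip_width: 85.3
grasp_force: 0.0
```

Emit:
{"name": "arm_command", "arguments": {"plan": [[[0.085, -0.99, 0, 0, 0, 0, -1], [0.085, -0.99, 0, 0, 0, 0, -1], [0.085, -0.99, 0, 0, 0, 0, -1], [0.085, -0.99, 0, 0, 0, 0, -1], [0.085, -0.99, 0, 0, 0, 0, -1], [0.085, -0.99, 0, 0, 0, 0, -1], [0.085, -0.99, 0, 0, 0, 0, -1], [0.085, -0.99, 0, 0, 0, 0, -1]]]}}

```text
time: 19.52
ee_pos: [472.4, -163.4, 103.2]
tcp_rot: [0.01, 1.0, 0.0, -0.001]
ft_force: [0.4, 0.3, 0.8]
grip_width: 85.3
grasp_force: 0.0
```

Run:
```python
from h import *
go(456,-337,10,88.9)
W=arm.get_calibration("wrist");im=arm.camera("wrist");cv2.imwrite("pics/w7.png",im);np.savez("w7.npz",**W)
print(proj(W,(456,-337,25)),proj(W,(412,-211,50)),proj(W,(648,-247,5)))
```

```text
t 19.52 pos [ 472.4 -163.4  103.2] yaw 88.9 grip 85.3 turn -0.0 shares [ 0.52 -6.96  3.73] n 7.0
[ 36.09196628 227.65409159] [222.17051531 148.35698314] [220.35129894 454.5543778 ]
```

View pics/w7.png

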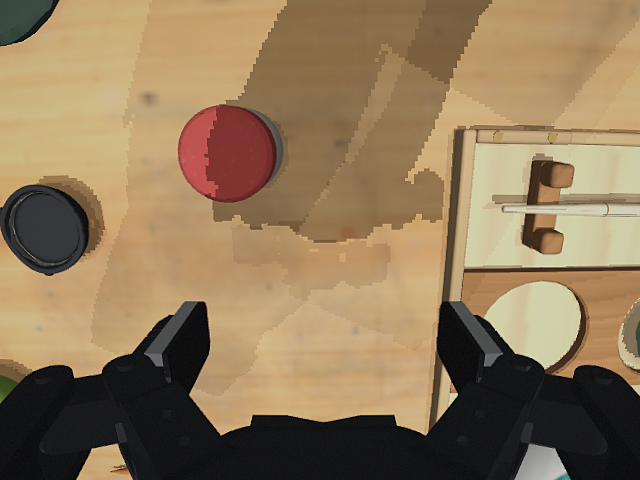

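The black bowl is at about (47,229) and the jar lid at (228,153), both within a few millimetres of prediction.

Run:
```python
from h import *
W=dict(np.load("w7.npz"))
print(onz(W,(47,229),25),onz(W,(228,153),50))
```

```text
[ 457.01138625 -329.90561908   25.        ] [ 414.33262249 -208.28296936   50.        ]
```

Emit:
{"name": "arm_command", "arguments": {"plan": [[[0.1, -0.5, 0, 0, 0, 0, -1], [0.1, -0.98, 0, 0, 0, 0, -1], [0.1, -0.98, 0, 0, 0, 0, -1], [0.1, -0.98, 0, 0, 0, 0, -1], [0.1, -0.98, 0, 0, 0, 0, -1], [0.1, -0.98, 0, 0, 0, 0, -1], [0, -0.95, 0.2, 0, 0, 0, -1], [0, -0.45, 0.5, 0, 0, 0, -1]]]}}

```text
time: 20.58
ee_pos: [455.9, -333.8, 85.7]
tcp_rot: [0.009, 1.0, -0.0, 0.0]
ft_force: [0.4, 0.1, -0.4]
grip_width: 85.1
grasp_force: 0.0
```

Emit:
{"name": "arm_command", "arguments": {"plan": [[[0, 0, 0.8, 0, 0, 0, -1], [0, 0, 0.8, 0, 0, 0, -1], [0, 0, 0.8, 0, 0, 0, -1], [0, 0, 0.5, 0, 0, 0, -1], [0, 0, 0.15, 0, 0, 0, -1], [0, 0, 0, 0, 0, 0, 0.5], [0, 0, 0, 0, 0, 0, 0.5], [0, 0, 0, 0, 0, 0, 0.5]]]}}

```text
time: 21.58
ee_pos: [456.2, -332.8, 11.0]
tcp_rot: [0.009, 1.0, -0.001, 0.001]
ft_force: [-2.2, 2.2, 6.7]
grip_width: 51.4
grasp_force: 40.5
```

Emit:
{"name": "arm_command", "arguments": {"plan": [[[0, 0, 0, 0, 0, 0, 0.5], [0, 0, 0, 0, 0, 0, 0.5], [0, 0, -0.3, 0, 0, 0, 0.5]]]}}

```text
time: 21.95
ee_pos: [455.7, -332.3, 17.8]
tcp_rot: [0.009, 1.0, -0.0, 0.0]
ft_force: [-0.0, 0.1, -0.3]
grip_width: 51.6
grasp_force: 41.8
```

```bash
python3 -c "
from h import *
go(540,-21,100,88.9)"
```

```text
t 21.95 pos [ 455.7 -332.3   17.8] yaw 89.0 grip 51.6 turn 0.0002 shares [-3.13 12.52 -3.29] n 12.5
```

Emit:
{"name": "arm_command", "arguments": {"plan": [[[0, 0, -0.6, 0, 0, 0, 0.5], [0, 0, -0.9, 0, 0, 0, 0.5], [0, 0, -0.9, 0, 0, 0, 0.5], [-0.1, 0.3, -0.7, 0, 0, 0, 0.5], [-0.24, 0.8, -0.2, 0, 0, 0, 0.5], [-0.25, 0.98, 0, 0, 0, 0, 0.5], [-0.25, 0.98, 0, 0, 0, 0, 0.5], [-0.25, 0.98, 0, 0, 0, 0, 0.5]]]}}

```text
time: 22.95
ee_pos: [484.7, -229.4, 99.4]
tcp_rot: [0.009, 1.0, 0.0, -0.0]
ft_force: [0.8, -0.4, 0.1]
grip_width: 51.7
grasp_force: 41.8
```

Emit:
{"name": "arm_command", "arguments": {"plan": [[[-0.25, 0.98, 0, 0, 0, 0, 0.5], [-0.25, 0.98, 0, 0, 0, 0, 0.5], [-0.25, 0.98, 0, 0, 0, 0, 0.5], [-0.25, 0.98, 0, 0, 0, 0, 0.5], [-0.25, 0.98, 0, 0, 0, 0, 0.5], [-0.25, 0.98, 0, 0, 0, 0, 0.5], [-0.25, 0.98, 0.1, 0, 0, 0, 0.5], [-0.1, 0.6, 0.3, 0, 0, 0, 0.5]]]}}

```text
time: 23.95
ee_pos: [534.2, -44.0, 89.4]
tcp_rot: [0.008, 1.0, 0.0, -0.0]
ft_force: [0.4, -0.0, -1.6]
grip_width: 51.2
grasp_force: 41.9
```

```bash
python3 -c "
from h import *
go(540,-21.5,19,88.9)"
```

```text
t 23.95 pos [534.2 -44.   89.4] yaw 89.1 grip 51.2 turn 0.0005 shares [-0.22  0.9   2.82] n 2.8
```

Emit:
{"name": "arm_command", "arguments": {"plan": [[[-0.12, 0.5, 0.3, 0, 0, 0, 0.5], [-0.1, 0.4, 0.6, 0, 0, 0, 0.5], [0, 0, 0.8, 0, 0, 0, 0.5], [0, 0, 0.7, 0, 0, 0, 0.5], [0, 0, 0.35, 0, 0, 0, 0.5], [0, 0, 0.13, 0, 0, 0, 0.5], [0, 0, 0, 0, 0, 0, 0.5]]]}}

```text
time: 24.82
ee_pos: [540.4, -23.9, 18.0]
tcp_rot: [0.009, 1.0, -0.0, 0.0]
ft_force: [0.3, -0.1, -0.8]
grip_width: 51.2
grasp_force: 42.0
```

Emit:
{"name": "arm_command", "arguments": {"plan": [[[0, 0, 0, 0, 0, 0, -0.6], [0, 0, 0, 0, 0, 0, -0.6], [0, 0, 0, 0, 0, 0, -0.6], [0, 0, -0.4, 0, 0, 0, -0.6], [0, 0, -0.9, 0, 0, 0, -0.6], [0, 0, -0.9, 0, 0, 0, -1], [0, 0, -0.9, 0, 0, 0, -1], [0, 0, -0.7, 0, 0, 0, -1]]]}}

```text
time: 25.82
ee_pos: [540.6, -23.9, 114.6]
tcp_rot: [0.009, 1.0, -0.0, 0.001]
ft_force: [1.2, 0.7, -0.2]
grip_width: 85.5
grasp_force: 0.0
```

```bash
python3 -c "
from h import *
go(413,-211,22,88.9)
cv2.imwrite('pics/w8.png',arm.camera('wrist'))"
```

```text
t 25.82 pos [540.6 -23.9 114.6] yaw 89.0 grip 85.5 turn 0.0002 shares [ 4.96 -7.58  3.7 ] n 7.6
```

View pics/w8.png

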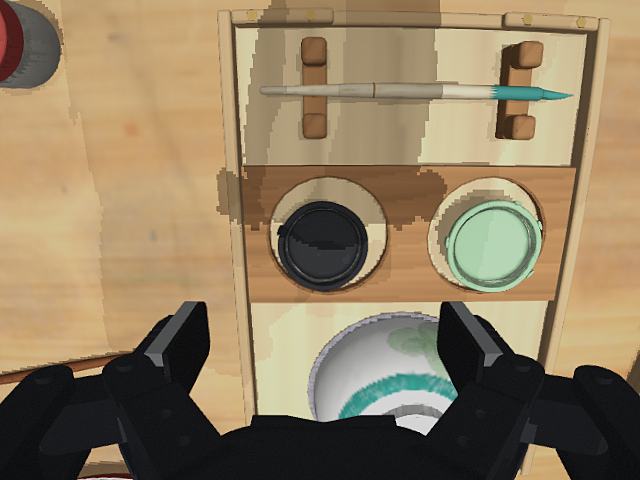

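Teal kit complete: black at (323,243), green at (494,245), both in their recesses. Now the jar.

Emit:
{"name": "arm_command", "arguments": {"plan": [[[0.62, -0.95, 0, 0, 0, 0, -1], [0.62, -0.95, 0, 0, 0, 0, -1], [0.62, -0.95, 0, 0, 0, 0, -1], [0.62, -0.95, 0, 0, 0, 0, -1], [0.62, -0.95, 0, 0, 0, 0, -1], [0.62, -0.95, 0, 0, 0, 0, -1], [0.62, -0.95, 0.1, 0, 0, 0, -1], [0.62, -0.93, 0.2, 0, 0, 0, -1]]]}}

```text
time: 26.88
ee_pos: [412.5, -211.9, 105.6]
tcp_rot: [0.009, 1.0, -0.0, 0.0]
ft_force: [-0.3, -0.1, 0.1]
grip_width: 85.1
grasp_force: 0.0
```

Emit:
{"name": "arm_command", "arguments": {"plan": [[[0, 0, 0.6, 0, 0, 0, -1], [0, 0, 0.8, 0, 0, 0, -1], [0, 0, 0.8, 0, 0, 0, -1], [0, 0, 0.8, 0, 0, 0, -1], [0, 0, 0.4, 0, 0, 0, -1], [0, 0, 0, 0, 0, 0, 0.5], [0, 0, 0, 0, 0, 0, 0.5], [0, 0, 0, 0, 0, 0, 0.5]]]}}

```text
time: 27.88
ee_pos: [413.4, -211.5, 21.3]
tcp_rot: [0.009, 1.0, -0.0, 0.0]
ft_force: [-1.7, 0.3, 5.3]
grip_width: 46.8
grasp_force: 40.3
```

Emit:
{"name": "arm_command", "arguments": {"plan": [[[0, 0, 0, 0, 0, 0, 0.5], [0, 0, 0, 0, 0, 0, 0.5], [0, 0, -0.3, 0, 0, 0, 0.5]]]}}

```text
time: 28.25
ee_pos: [412.9, -211.1, 28.3]
tcp_rot: [0.009, 1.0, -0.0, 0.0]
ft_force: [-0.0, -0.3, -2.2]
grip_width: 46.7
grasp_force: 41.5
```

```bash
python3 -c "
from h import *
go(514.5,317.5,125,79)"
```

```text
t 28.25 pos [ 412.9 -211.1   28.3] yaw 89.0 grip 46.7 turn 0.0277 shares [ 0.04 21.53 -3.87] n 21.5
```

Emit:
{"name": "arm_command", "arguments": {"plan": [[[0, 0, -0.6, 0, 0, 0, 0.5], [0, 0, -0.9, 0, 0, 0.009, 0.5], [0, 0, -0.9, 0, 0, 0.0095, 0.5], [0, 0, -0.9, 0, 0, 0.009, 0.5], [0, 0.4, -0.5, 0, 0, 0, 0.5], [0, 0.8, 0, 0, 0, 0, 0.5], [0, 0.98, 0, 0, 0, 0, 0.5], [0, 0.98, 0, 0, 0, 0, 0.5]]]}}

```text
time: 29.25
ee_pos: [427.7, -132.1, 122.9]
tcp_rot: [0.094, 0.996, 0.0, -0.0]
ft_force: [-0.2, -0.4, -1.5]
grip_width: 46.2
grasp_force: 41.5
```

Emit:
{"name": "arm_command", "arguments": {"plan": [[[0, 0.98, 0, 0, 0, 0, 0.5], [0, 0.98, 0, 0, 0, 0, 0.5], [0, 0.98, 0, 0, 0, 0, 0.5], [0, 0.98, 0, 0, 0, 0, 0.5], [0, 0.98, 0, 0, 0, 0, 0.5], [0, 0.98, 0, 0, 0, 0, 0.5], [0, 0.98, 0, 0, 0, 0, 0.5], [0, 0.98, 0, 0, 0, 0, 0.5]]]}}

```text
time: 30.25
ee_pos: [464.6, 60.4, 122.8]
tcp_rot: [0.094, 0.996, 0.0, -0.0]
ft_force: [0.4, -0.5, -2.1]
grip_width: 46.9
grasp_force: 41.5
```

Emit:
{"name": "arm_command", "arguments": {"plan": [[[0, 0.98, 0, 0, 0, 0, 0.5], [0, 0.98, 0, 0, 0, 0, 0.5], [0, 0.98, 0, 0, 0, 0, 0.5], [0, 0.98, 0, 0, 0, 0, 0.5], [0, 0.98, 0, 0, 0, 0, 0.5], [0, 0.98, 0, 0, 0, 0, 0.5], [0, 0.98, 0, 0, 0, 0, 0.5], [0, 0.98, 0, 0, 0, 0, 0.5]]]}}

```text
time: 31.25
ee_pos: [501.4, 252.7, 122.7]
tcp_rot: [0.094, 0.996, -0.0, -0.0]
ft_force: [-0.5, -0.4, -1.0]
grip_width: 46.8
grasp_force: 41.5
```

```bash
python3 -c "
from h import *
go(514.5,317.5,30,79)"
```

```text
t 31.25 pos [501.4 252.7 122.7] yaw 79.2 grip 46.8 turn 0.0005 shares [-0.02  2.64  3.71] n 3.7
```

Emit:
{"name": "arm_command", "arguments": {"plan": [[[0, 0.9, 0, 0, 0, 0, 0.5], [0, 0.9, 0.2, 0, 0, 0, 0.5], [0, 0.6, 0.5, 0, 0, 0, 0.5], [0, 0.24, 0.8, 0, 0, 0, 0.5], [0, 0, 0.9, 0, 0, 0, 0.5], [0, 0, 0.8, 0, 0, 0, 0.5], [0, 0, 0.4, 0, 0, 0, 0.5], [0, 0, 0.15, 0, 0, 0, 0.5]]]}}

```text
time: 32.25
ee_pos: [514.2, 316.1, 28.3]
tcp_rot: [0.095, 0.995, -0.0, -0.001]
ft_force: [0.2, -0.7, -1.6]
grip_width: 46.8
grasp_force: 41.5
```

```bash
python3 -c "
from h import *
go(514.5,317.5,28,79);print(arm.get_obs()['ft_force'])"
```

```text
t 32.25 pos [514.2 316.1  28.3] yaw 79.1 grip 46.8 turn 0.0002 shares [-0.    0.06  0.01] n 0.1
[ 0.19505609 -0.65646937 -1.64165792]
```

Emit:
{"name": "arm_command", "arguments": {"plan": [[[0, 0.04, 0.05, 0, 0, 0, 0.5], [0, 0, 0, 0, 0, 0, -0.5], [0, 0, 0, 0, 0, 0, -0.5], [0, 0, 0, 0, 0, 0, -0.5], [0, 0, -0.6, 0, 0, 0, -0.5], [0, 0, -0.9, 0, 0, 0, -0.5], [0, 0, -0.9, 0, 0, 0, -0.5], [0, 0, -0.9, 0, 0, 0, -0.5]]]}}

```text
time: 33.25
ee_pos: [515.1, 317.3, 112.3]
tcp_rot: [0.095, 0.995, 0.0, 0.0]
ft_force: [0.4, 0.9, 0.9]
grip_width: 64.0
grasp_force: 0.0
```

```bash
python3 -c "
from h import *
print(np.degrees(arm.get_obs()['joints']).round(1))
go(600,-235,130,11.3)"
```

```text
[24.7 30.1 -6.7 53.1 -0.  35.6]
t 33.25 pos [515.1 317.3 112.3] yaw 79.1 grip 64.0 turn 0.1883 shares [-22.33  -1.    -0.71] n 22.3
```

Emit:
{"name": "arm_command", "arguments": {"plan": [[[0, 0, -0.1, 0, 0, 0.027, -1], [0, 0, -0.1, 0, 0, 0.027, -1], [0, 0, -0.1, 0, 0, 0.027, -1], [0, 0, -0.1, 0, 0, 0.027, -1], [0, 0, -0.1, 0, 0, 0.027, -1], [0, 0, -0.1, 0, 0, 0.027, -1], [0, 0, -0.1, 0, 0, 0.0265, -1]]]}}

```text
time: 34.12
ee_pos: [515.0, 317.3, 129.2]
tcp_rot: [0.637, 0.771, 0.0, 0.0]
ft_force: [-0.2, 0.9, 0.3]
grip_width: 85.4
grasp_force: 0.0
```

Emit:
{"name": "arm_command", "arguments": {"plan": [[[-0.99, -0.04, 0, 0, 0, 0, -1], [-0.99, -0.04, 0, 0, 0, 0, -1], [-0.99, -0.04, 0, 0, 0, 0, -1], [-0.99, -0.04, 0, 0, 0, 0, -1], [-0.99, -0.04, 0, 0, 0, 0, -1], [-0.99, -0.04, 0, 0, 0, 0, -1], [-0.99, -0.04, 0, 0, 0, 0, -1], [-0.99, -0.04, 0, 0, 0, 0, -1]]]}}

```text
time: 35.12
ee_pos: [545.9, 120.6, 129.0]
tcp_rot: [0.635, 0.773, 0.0, 0.0]
ft_force: [0.1, 0.5, 1.1]
grip_width: 85.3
grasp_force: 0.0
```

Emit:
{"name": "arm_command", "arguments": {"plan": [[[-0.99, -0.04, 0, 0, 0, 0, -1], [-0.99, -0.04, 0, 0, 0, 0, -1], [-0.99, -0.04, 0, 0, 0, 0, -1], [-0.99, -0.04, 0, 0, 0, 0, -1], [-0.99, -0.04, 0, 0, 0, 0, -1], [-0.99, -0.04, 0, 0, 0, 0, -1], [-0.99, -0.04, 0, 0, 0, 0, -1], [-0.99, -0.04, 0, 0, 0, 0, -1]]]}}

```text
time: 36.12
ee_pos: [576.5, -75.3, 129.1]
tcp_rot: [0.635, 0.773, 0.0, 0.001]
ft_force: [-0.4, -0.3, -0.2]
grip_width: 85.5
grasp_force: 0.0
```

Emit:
{"name": "arm_command", "arguments": {"plan": [[[-0.99, -0.04, 0, 0, 0, 0, -1], [-0.99, -0.04, 0, 0, 0, 0, -1], [-0.99, -0.04, 0, 0, 0, 0, -1], [-0.99, -0.04, 0, 0, 0, 0, -1], [-0.99, -0.04, 0, 0, 0, 0, -1], [-0.4, -0.04, 0, 0, 0, 0, -1], [0, 0, 0, 0, 0, 0, -1]]]}}

```text
time: 37.0
ee_pos: [596.2, -207.3, 127.6]
tcp_rot: [0.635, 0.773, 0.0, -0.0]
ft_force: [-0.5, 0.7, -0.2]
grip_width: 85.3
grasp_force: 0.0
```

Run:
```python
from h import *
print(np.degrees(arm.get_obs()['joints']).round(1))
go(647,-245,2,11.3)
W=arm.get_calibration("wrist");im=arm.camera("wrist");cv2.imwrite("pics/w9.png",im);np.savez("w9.npz",**W)
for P in ((626.5,-147.5,5),(665.5,-342.5,5)):print(proj(W,P).round(0))
hsv=cv2.cvtColor(im,cv2.COLOR_BGR2HSV)
m=cv2.inRange(hsv,(0,120,20),(13,255,255))
for c in sorted(cv2.findContours(m,0,2)[0],key=cv2.contourArea)[-5:]:print(cv2.contourArea(c),cv2.boundingRect(c))
```

```text
[-25.8  32.1  -0.8  57.2   0.   53. ]
t 37.0 pos [ 596.2 -207.3  127.6] yaw 11.2 grip 85.3 turn -0.0004 shares [-1.88  1.7   5.02] n 5.0
[384. 155.]
[373. 404.]
0.0 (243, 0, 3, 1)
1.5 (592, 157, 11, 11)
9.0 (534, 314, 2, 15)
32.5 (152, 104, 8, 8)
2011.0 (376, 154, 15, 251)
```

Run:
```python
from h import *
W=dict(np.load("w9.npz"));im=cv2.imread("pics/w9.png");hsv=cv2.cvtColor(im,cv2.COLOR_BGR2HSV)
m=cv2.inRange(hsv,(0,120,20),(13,255,255));c=max(cv2.findContours(m,0,2)[0],key=cv2.contourArea)
P=np.array([onz(W,p[0],4.5)[:2] for p in c]).astype(np.float32)
r=cv2.minAreaRect(P);print(r);vx,vy,x0,y0=cv2.fitLine(P,2,0,.01,.01).ravel();a=np.degrees(np.arctan2(vy,vx));print(a)
go(*r[0],2,a-90)
```

```text
((649.8260498046875, -244.13758850097656), (8.380233764648438, 199.7759552001953), 12.11755084991455)
-77.31716
t 37.05 pos [ 596.1 -206.5  127.6] yaw 11.2 grip 85.4 turn -0.0041 shares [-1.94  1.77  5.02] n 5.0
```

Emit:
{"name": "arm_command", "arguments": {"plan": [[[-0.65, 0.6, 0.2, 0, 0, -0.004, -1], [-0.65, 0.6, 0.5, 0, 0, 0, -1], [-0.64, 0.57, 0.8, 0, 0, 0, -1], [0, 0, 0.9, 0, 0, 0, -1], [0, 0, 0.9, 0, 0, 0, -1], [0, 0, 0.9, 0, 0, 0, -1], [0, 0, 0.5, 0, 0, 0, -1], [0, 0, 0.2, 0, 0, 0, -1]]], "grip_force": 30}}

```text
time: 38.05
ee_pos: [649.6, -244.1, 4.8]
tcp_rot: [0.625, 0.781, -0.0, -0.0]
ft_force: [-0.1, -0.0, -0.1]
grip_width: 85.5
grasp_force: 0.0
```

```bash
python3 -c "
from h import *
go(649.5,-244,3,12.5)"
```

```text
t 38.05 pos [ 649.6 -244.1    4.8] yaw 12.7 grip 85.5 turn 0.0005 shares [ 0.   -0.    0.07] n 0.1
```

Emit:
{"name": "arm_command", "arguments": {"plan": [[[0, 0, 0.07, 0, 0, 0, 1], [0, 0, 0, 0, 0, 0, 1], [0, 0, 0, 0, 0, 0, 1], [0, 0, 0, 0, 0, 0, 1], [0, 0, 0, 0, 0, 0, 1], [0, 0, 0, 0, 0, 0, 1], [0, 0, 0, 0, 0, 0, 1], [0, 0, 0, 0, 0, 0, 1]]]}}

```text
time: 39.05
ee_pos: [650.1, -245.0, 4.0]
tcp_rot: [0.625, 0.781, 0.0, 0.0]
ft_force: [-0.2, -0.0, 5.8]
grip_width: 7.7
grasp_force: 31.1
```

Emit:
{"name": "arm_command", "arguments": {"plan": [[[0, 0, -0.2, 0, 0, 0, 1], [0, 0, -0.6, 0, 0, 0, 1], [0, 0, -0.9, 0, 0, 0, 1], [0, 0, -0.9, 0, 0, 0, 1], [0, 0, -0.9, 0, 0, 0, 1], [0, 0, -0.9, 0, 0, 0, 1]]]}}

```text
time: 39.8
ee_pos: [649.9, -244.8, 115.3]
tcp_rot: [0.625, 0.781, 0.0, 0.0]
ft_force: [0.8, 0.3, 0.2]
grip_width: 7.6
grasp_force: 30.5
```

```bash
python3 -c "
from h import *
go(437.5,386,110,-11)"
```

```text
t 39.8 pos [ 649.9 -244.8  115.3] yaw 12.7 grip 7.6 turn 0.0657 shares [ 23.15 -13.15   0.21] n 23.1
```

Emit:
{"name": "arm_command", "arguments": {"plan": [[[0, 0, 0, 0, 0, 0.022, 1], [0, 0, 0, 0, 0, 0.022, 1], [0, 0, 0, 0, 0, 0.0217, 1], [0.5, -0.28, 0, 0, 0, 0, 1], [0.97, -0.55, 0, 0, 0, 0, 1], [0.97, -0.55, 0, 0, 0, 0, 1], [0.97, -0.55, 0, 0, 0, 0, 1], [0.97, -0.55, 0, 0, 0, 0, 1]]]}}

```text
time: 40.8
ee_pos: [609.1, -123.8, 114.1]
tcp_rot: [0.77, 0.638, 0.0, 0.0]
ft_force: [0.2, 0.2, -0.2]
grip_width: 7.5
grasp_force: 30.5
```

Emit:
{"name": "arm_command", "arguments": {"plan": [[[0.97, -0.55, 0, 0, 0, 0, 1], [0.97, -0.55, 0, 0, 0, 0, 1], [0.97, -0.55, 0, 0, 0, 0, 1], [0.97, -0.55, 0, 0, 0, 0, 1], [0.97, -0.55, 0, 0, 0, 0, 1], [0.97, -0.55, 0, 0, 0, 0, 1], [0.97, -0.55, 0, 0, 0, 0, 1], [0.97, -0.55, 0, 0, 0, 0, 1]]]}}

```text
time: 41.8
ee_pos: [537.8, 87.4, 114.1]
tcp_rot: [0.77, 0.638, 0.0, 0.0]
ft_force: [0.3, 0.3, 0.6]
grip_width: 7.9
grasp_force: 30.5
```

Emit:
{"name": "arm_command", "arguments": {"plan": [[[0.97, -0.55, 0, 0, 0, 0, 1], [0.97, -0.55, 0, 0, 0, 0, 1], [0.97, -0.55, 0, 0, 0, 0, 1], [0.97, -0.55, 0, 0, 0, 0, 1], [0.97, -0.55, 0, 0, 0, 0, 1], [0.97, -0.55, 0, 0, 0, 0, 1], [0.97, -0.55, 0, 0, 0, 0, 1], [0.97, -0.55, 0, 0, 0, 0, 1]]]}}

```text
time: 42.8
ee_pos: [466.6, 298.5, 114.1]
tcp_rot: [0.77, 0.638, 0.0, -0.0]
ft_force: [-0.3, 0.3, -0.4]
grip_width: 7.5
grasp_force: 30.5
```

```bash
python3 -c "
from h import *
go(437.5,385,60,-11)"
```

```text
t 42.8 pos [466.6 298.5 114.1] yaw -10.7 grip 7.5 turn 0.0007 shares [ 3.17 -1.8   2.16] n 3.2
```

Emit:
{"name": "arm_command", "arguments": {"plan": [[[0.95, -0.54, 0, 0, 0, 0, 1], [0.95, -0.54, 0, 0, 0, 0, 1], [0.85, -0.48, 0.2, 0, 0, 0, 1], [0.42, -0.24, 0.5, 0, 0, 0, 1], [0, 0, 0.7, 0, 0, 0, 1], [0, 0, 0.5, 0, 0, 0, 1], [0, 0, 0.1, 0, 0, 0, 1]]]}}

```text
time: 43.68
ee_pos: [438.1, 383.0, 62.6]
tcp_rot: [0.771, 0.636, -0.001, -0.0]
ft_force: [0.5, 0.6, -0.4]
grip_width: 7.6
grasp_force: 30.5
```

```bash
python3 -c "
from h import *
go(437.5,385,24,-11)
W=arm.get_calibration('wrist');np.savez('w10.npz',**W)
cv2.imwrite('pics/w10.png',arm.camera('wrist'))"
```

```text
t 43.67 pos [438.1 383.   62.6] yaw -11.0 grip 7.6 turn 0.0001 shares [ 0.08 -0.04  1.54] n 1.5
```

View pics/w10.png

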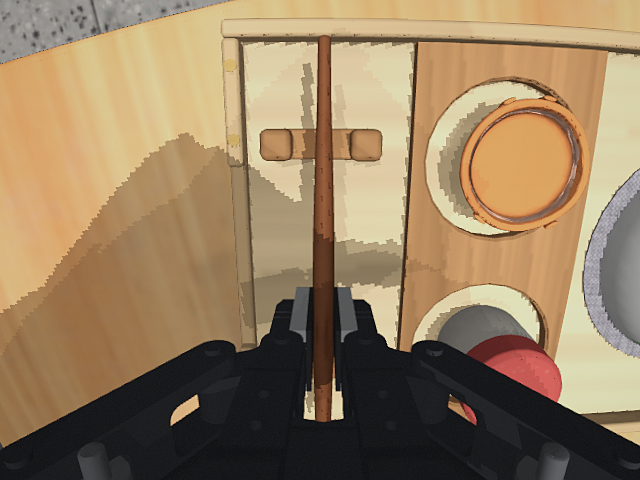

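The brush at col 323 lines up with the left notch centre (321,145), and the jar and orange bowl stand in their recesses. Lowering the brush.

Emit:
{"name": "arm_command", "arguments": {"plan": [[[0.1, 0, 0.4, 0, 0, 0, 1], [0, 0, 0.5, 0, 0, 0, 1], [0, 0, 0.4, 0, 0, 0, 1], [0, 0, 0.2, 0, 0, 0, 1], [0, 0, 0.03, 0, 0, 0, 1], [0, 0, 0, 0, 0, 0, 1]]]}}

```text
time: 44.48
ee_pos: [439.4, 386.2, 25.5]
tcp_rot: [0.772, 0.636, 0.0, 0.0]
ft_force: [-0.1, 0.2, -0.1]
grip_width: 7.7
grasp_force: 30.5
```

```bash
python3 -c "
from h import *
go(437.5,385,24,-11);print(arm.get_obs()['ft_force'])"
```

```text
t 44.48 pos [439.4 386.2  25.5] yaw -11.0 grip 7.7 turn 0.0 shares [-0.06 -0.06  0.06] n 0.1
[-0.1146953   0.21046962 -0.10072584]
```

Emit:
{"name": "arm_command", "arguments": {"plan": [[[0, 0, 0.05, 0, 0, 0, 1], [0, 0, 0, 0, 0, 0, 0.5], [0, 0, 0, 0, 0, 0, 0.5], [0, 0, 0, 0, 0, 0, 0.5], [0, 0, -0.3, 0, 0, 0, 0.5], [0, 0, -0.8, 0, 0, 0, 0.5], [0, 0, -0.95, 0, 0, 0, 0.5], [0, 0, -0.95, 0, 0, 0, 0.5]]]}}

```text
time: 45.48
ee_pos: [439.3, 386.2, 100.3]
tcp_rot: [0.772, 0.636, 0.0, 0.0]
ft_force: [0.4, 0.4, 0.6]
grip_width: 21.1
grasp_force: 0.0
```

Emit:
{"name": "arm_command", "arguments": {"plan": [[[0, 0, -0.95, 0, 0, 0, 0.5], [0, -0.9, -0.9, 0, 0, 0, 0.5], [0, -0.9, -0.9, 0, 0, 0, 0.5], [0, -0.9, -0.9, 0, 0, 0, 0.5], [0, -0.9, -0.5, 0, 0, 0, 0.5]]]}}

```text
time: 46.1
ee_pos: [350.4, 403.8, 204.3]
tcp_rot: [0.772, 0.636, 0.001, -0.0]
ft_force: [-0.1, 0.2, -0.0]
grip_width: 21.4
grasp_force: 0.0
```

Run:
```python
from h import *
w=arm.camera("wrist");t=arm.camera("top")
a=cv2.resize(w,(480,360));b=cv2.resize(t[120:320,90:410],(800,500))[:, :]
b=cv2.resize(cv2.convertScaleAbs(b,alpha=1.5),(384,240)); 
c=np.zeros((600,800,3),np.uint8);c[:360,:480]=a;c[360:,:384]=b
s=arm.camera("scene");c[360:,400:]=cv2.resize(s[100:340,150:550],(400,240))
cv2.imwrite("pics/fin.png",c)
```

```text
(no output)
```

View pics/fin.png

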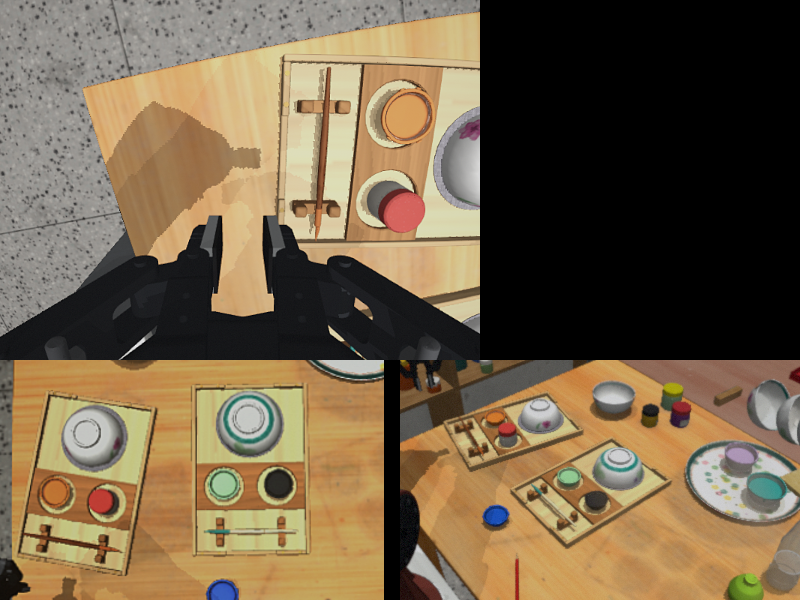

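The final view shows both kits complete. The brush lies in both notches at (325,106) and (318,210), the bowls and jar are upright in their recesses, and the pot is untouched.

```bash
python3 -c "
from cell import arm
print(arm.hand_in())"
```

```text
the job is handed in; nothing more can be done
None
```

Both kits are made up and handed in: the bowls and jar stand upright in their own trays' recesses, the brush lies in both notches, and the green water pot was left untouched (about 46 s of the 109 s used).

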